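# Take the blue clamp dog out of the T-slot

### The arm

A 6-joint arm with a two-finger parallel gripper is mounted at the origin on the work surface. World frame = base frame: x ahead of the robot, y to its left, z up, the work surface at z = 0. Lengths are in m, angles in rad, forces in N, time in s.
With the tool pointing down it reaches from about 0.35 to 0.975 m from the base axis. Payload 4.9 kg.
Tool frame: the origin (TCP) lies at the very end of the fingers, on their centre line; the grasp point (between the pads) lies 19 mm behind it (manip.grip_depth is the distance from the TCP to the grasp point, in m); z points along the fingers, x is the direction in which the jaws open and shut, and the axes are right-handed (so a half turn about z gives the same grasp; the last joint's range is limited). The gripper opens to 85 mm and grips with 20 to 120 N. Pads are 22 mm wide; open, the fingers measure 114 mm over their backs; the gripper's body (76 mm by 85 mm) begins 54 mm behind the grasp point. The pads swing forward as they close: fully open they stand 13 mm farther back than shut.
Start: joints at [1.216, 0.053, 1.613, -0, 1.476, -0.119], TCP at [0.146, 0.608, 0.231] pointing down, gripper open.
Joint ranges: [-3.01, 3.01], [-1.01, 2.22], [0.06, 2.58], [-1.02, 4.17], [0.09, 2.62], [-3.14, 3.14]. Speed limits (rad/s): [2.57, 2.57, 3.14, 3.14, 3.14, 3.14].

### API

Orientations are given as a unit quaternion [w, x, y, z].
In Python, from plant import manip gives the robot as it stands. The module is installed in compiled form; this text tells all that it offers.
- The arm moves only by the shell command python3 -m crank 'ROWS' [OPENING]. ROWS is JSON, a list of rows, each a list of 4 numbers: the shift along the tool's x, y, z in cm, then the turn about the tool's z in units of 6 degrees (1.0 is 6 degrees). A call has 1 to 10 rows; each row shifts and turns the commanded pose from where the row before left it, along the tool's axes as they then stand; what a row does not reach is not made up. A row lasts 1/12 s, in which the tool goes at most 41.7 mm and 7.16 degrees, less where a joint would pass 70% of its speed; a pose out of reach is approached as far as the arm can. A call with a gripper value outside its range is refused whole. OPENING is the opening, from 0 (shut) to 1 (fully open), set as the call begins (- or left out, the last holds). The fingers move at their own pace and stop on an object; the grip force is fixed at half the most. Time passes only in rows, so rows that do not move let the fingers close. It gives the time, the measured TCP pose, the force and the opening at its end, in the units of the state.
- manip.state(): the state, without advancing time (a new reading comes with each control period).
- manip.grab_frame(name): name is "side" or "top" or "wrist"; returns a dict with "img" (480x640x3 uint8, red, green, blue), "intrinsics" (3x3 intrinsics, pixels), "position" and "orientation" of the camera in the world. Camera axes: x right, y up, looking along -z (the intrinsics and any distortion apply to the point x, -y, -z); pixel columns grow to the right and rows downward; lengths in m; the calibration is good to about 2 mm. A picture is of the moment at which its call begins. There is no depth.
- manip.job_done(): hands the job in, once; it reports no verdict.
The state is a dict: "time": time; "joint_pos": joint angles; "joint_vel": joint speeds; "joint_efforts": joint torques, N m; "tool_pos": TCP position; "tool_rot": TCP orientation; "contact_force": force on the tool from outside, world axes, zero at the start; "ft_torque": the same for the moment, N m; "gripper_width": opening from 0.0 (shut) to 1.0 (fully open).
Only numpy, scipy, OpenCV 4.12 (cv2) and the standard library are available. Lean on these libraries where they do the work, as an engineer would, in place of code of your own. Each camera call takes 0.05 s, during which the arm holds its last target.

### The job

Slide the blue clamp dog along the T-slot of the tablet board and out of the slot's open end, then lift it away and stand it upright in the pale wooden tray. Leave the black dog where it is in the slot.

Things in the scene. Friction and masses are not known exactly. Their poses are not given: they have to be found in the camera images.
- blue_dog_grip (a point): The blue clamp dog in the T-slot, between the black dog and the open end: square plastic grip 28 x 28 mm, 48 tall, on a steel neck 12 tall and a steel foot 26 mm wide, 32 along the slot, 6 thick; 0.15 to 0.3 kg. Point: the grip's centre, 42 mm above the foot's underside; y along the slot, z up. Slides freely, 2 mm sideways and 3 mm vertical play. A red one stands on the bench: not wanted.
- slot_mouth (a point): Open end of the T-slot: point on the slot's floor, 22 mm above the bench, on its centre line at the rail's very end; y points out along the slot, z up. Aluminium rail 320 x 44 mm, its top 15 mm above the slot's floor, gap 16 mm wide, on a plywood board 100 mm wide fixed to the bench, ending flush. Other end plugged. A dog's foot is clear once its centre is 16 mm beyond; below is only the bench.
- tray: Pale wooden tray, empty, fixed to the bench: outside 140 mm along its x, 160 along its y; walls 6 mm thick, 22 mm high; floor 6 mm thick. Origin: centre of its underside, on the bench. (A grey tin of the same size, holding brass nuts, is not the tray.)
- black_dog_grip (a point): Black clamp dog in the same slot, nearer the plugged end, to be left there: form and size as the blue one, point at its grip's centre. The two dogs' centres are at least 110 mm apart at the start.
Not all that is in view belongs to the job. There is more than one size of the part that bears blue_dog_grip; the job needs the smallest.

How it is judged:
By the outcome, as a careful person would: the job done as asked, in the order asked, and still so for the second after the job is handed in, with the robot touching nothing.
It also fails if it takes over 45 s, if anything falls off the work surface, if the arm or the gripper's body presses on something with over 40 N, if the wrist force passes 120 N, or if a joint passes its speed limit or range.

## Working session

There is one attempt and no reset: what is moved stays moved. The work goes in short steps, Python scripts to look and compute and a shell command to move; the robot and the scene stay as the last step left them, time stands still between calls to the robot, and variables do not carry over. Pictures are saved under pics/ and viewed, and the job is handed in when it is done.

```bash
mkdir -p pics
cat > h.py <<'E'
import numpy as np, cv2
from plant import manip
from scipy.spatial.transform import Rotation as R
def grab(n,fn):
    f=manip.grab_frame(n); cv2.imwrite('pics/'+fn+'.png',f['img'][:,:,::-1]); 
    np.savez('pics/'+fn+'.npz',**{k:np.array(v) for k,v in f.items()}); return f
def load(fn): return dict(np.load('pics/'+fn+'.npz',allow_pickle=True))
def rot(f):
    q=np.array(f['orientation']).astype(float)
    if q.shape==(3,3): return q
    return R.from_quat([q[1],q[2],q[3],q[0]]).as_matrix()
def ray(f,u,v):
    K=np.array(f['intrinsics']); d=np.linalg.inv(K)@[u,v,1]; d=np.array([d[0],-d[1],-d[2]])
    return np.array(f['position']),rot(f)@d
def onz(f,u,v,z):
    p,d=ray(f,u,v); return p+d*(z-p[2])/d[2]
def proj(f,P):
    c=rot(f).T@(np.array(P)-np.array(f['position'])); c=np.array(f['intrinsics'])@[c[0],-c[1],-c[2]]; return c[:2]/c[2]
E
python3 - <<'E'
from h import *
for n in ['side','top','wrist']:
    f=grab(n,n+'0'); print(n,f['position'],f['orientation'],f['intrinsics'],list(f.keys()))
print(manip.state())
E
```

```text
side [ 0.27164933 -0.76170443  0.61910845] [ 0.86448642  0.47907358 -0.08022011 -0.12929216] [[546.01336564   0.         313.90325492]
 [  0.         546.01336564 236.46147303]
 [  0.           0.           1.        ]] ['img', 'intrinsics', 'position', 'orientation']
top [0.43545388 0.03802308 1.01475088] [-0.70334461 -0.04363604  0.02395646  0.7091039 ] [[483.48993144   0.         317.62832053]
 [  0.         483.48993144 241.71203885]
 [  0.           0.           1.        ]] ['img', 'intrinsics', 'position', 'orientation']
wrist [0.06327899 0.6277778  0.37275838] [ 0.77451128 -0.13114529 -0.10266115  0.61024084] [[372.82654368   0.         313.81914136]
 [  0.         372.82654368 245.58052834]
 [  0.           0.           1.        ]] ['img', 'intrinsics', 'position', 'orientation']
{'time': 0.15, 'joint_pos': array([ 1.21601745e+00,  5.32298902e-02,  1.61394732e+00, -5.84809264e-07,
        1.47602132e+00, -1.19013879e-01]), 'joint_vel': array([ 0.00099944, -0.00193016, -0.00588457, -0.00022706, -0.00299512,
       -0.0007363 ]), 'joint_efforts': array([ 2.07218054e-04, -3.94241631e+01, -3.70719481e+01, -1.15368616e-04,
        4.62944736e-03,  2.23022091e-06]), 'tool_pos': array([0.1458325 , 0.60725586, 0.23034883]), 'tool_rot': array([ 4.18908783e-04,  7.85361713e-01,  6.19036619e-01, -6.85002228e-04]), 'contact_force': array([-0.59691247,  0.3676275 , -0.02123275]), 'ft_torque': array([-0.04046736,  0.03332188,  0.01627426]), 'gripper_width': 1.0017328146985405}
```

View pics/top0.png

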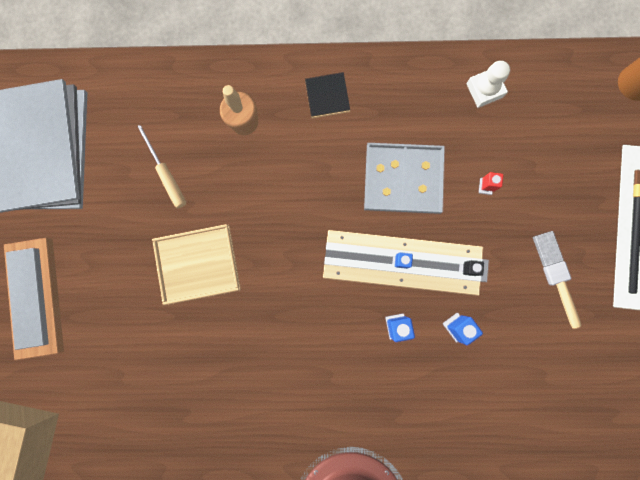

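View pics/side0.png

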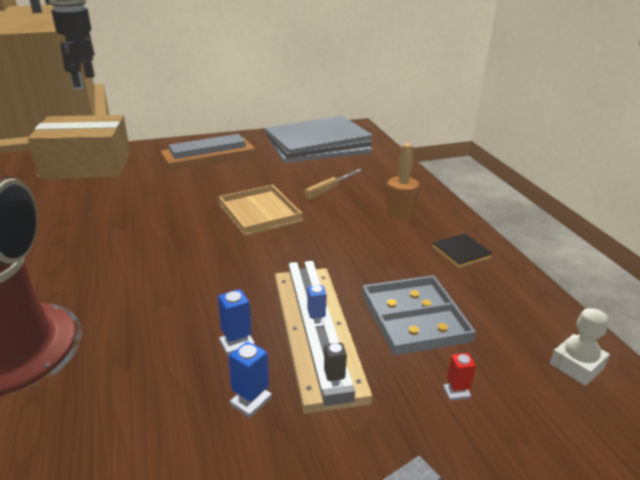

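View pics/wrist0.png

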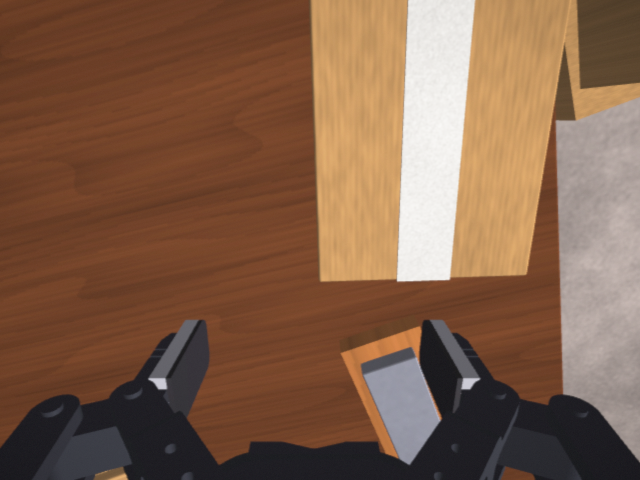

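The top view shows three blue dogs. One is in the slot at (403,260) and is the smallest; the other two stand on the bench at (401,329) and (464,330) and are larger. The wanted one is the small one in the slot, between the black dog (475,268) and the open end at the left (~325,252). The tray is at (196,265). I'll enlarge to confirm.

Run:
```python
from h import *
f=load('top0');im=f['img'][:,:,::-1]
cv2.imwrite('pics/c1.png',cv2.resize(im[215:345,310:500],None,fx=4,fy=4,interpolation=cv2.INTER_CUBIC))
cv2.imwrite('pics/c2.png',cv2.resize(im[215:315,140:250],None,fx=5,fy=5,interpolation=cv2.INTER_CUBIC))
g=load('side0')['img'][:,:,::-1]
cv2.imwrite('pics/c3.png',cv2.resize(g[250:410,215:375],None,fx=3.7,fy=3.7,interpolation=cv2.INTER_CUBIC))
```

```text
(no output)
```

View pics/c1.png

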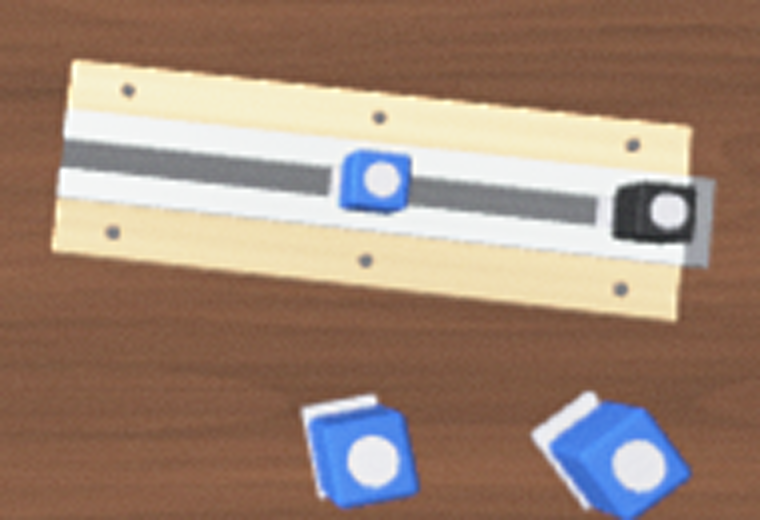

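View pics/c2.png

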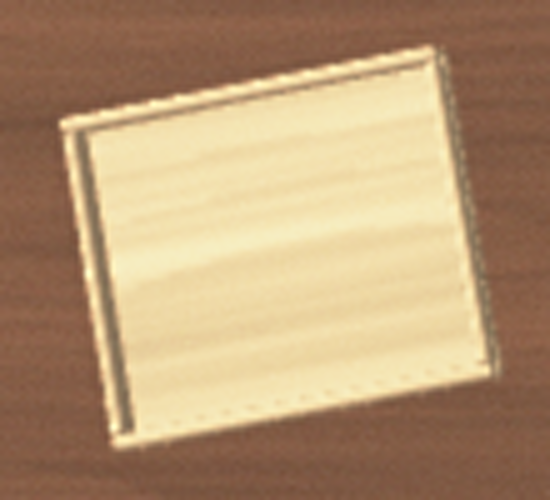

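View pics/c3.png

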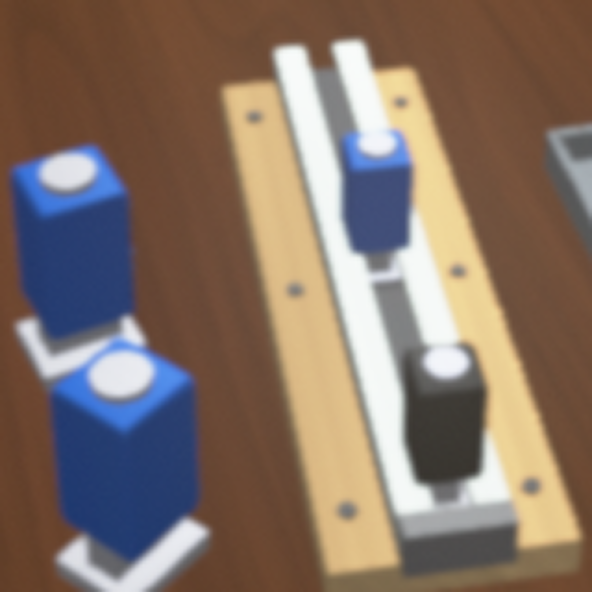

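The crops confirm it: the small blue dog sits in the slot, the two bigger ones stand on wide feet on the bench, and the mouth is at the left, at crop (62,154).

Run:
```python
from h import *
f=load('top0');s=load('side0')
c=lambda x,y:((x+.5)/4+310-.5,(y+.5)/4+215-.5)
def P(x,y,z): return onz(f,*c(x,y),z)
m=(P(66,110,.037)+P(57,198,.037))/2; print('mouth',m, np.linalg.norm(P(66,110,.037)-P(57,198,.037)))
for nm,a,b in [('boardtop',(72,60),(692,127)),('boardbot',(52,251),(677,320))]:
    A,B=P(*a,.022),P(*b,.022); d=A-B; print(nm,A,B,np.linalg.norm(d),np.degrees(np.arctan2(d[1],d[0])))
d=P(65,110,.037)-P(690,180,.037);print('rail',np.degrees(np.arctan2(d[1],d[0])),np.linalg.norm(d))
b=P(381,180,.09); k=P(669,211,.09); print('blue',b,'black',k, np.linalg.norm(b-k))
# side check of blue disc
x=lambda p:((p[0]+.5)/3.7+215-.5,(p[1]+.5)/3.7+250-.5)
print('side blue',onz(s,*x((377,145)),.09),'blk',onz(s,*x((446,361)),.09))
print('side mouth',(onz(s,*x((275,50)),.037)+onz(s,*x((366,42)),.037))/2)
t=lambda x,y,z:onz(f,(x+.5)/5+139.5,(y+.5)/5+214.5,z)
T=[t(61,122,.022),t(437,47,.022),t(497,373,.022),t(116,447,.022)]
print('tray',np.mean(T,0),[np.linalg.norm(T[i]-T[i-1]) for i in range(4)]); d=T[0]-T[1];print(np.degrees(np.arctan2(d[1],d[0])))
st=manip.state();q=st['tool_rot'];M=R.from_quat([q[1],q[2],q[3],q[0]]).as_matrix();print(M.round(3))
```

```text
mouth [0.50604366 0.05015997 0.037     ] 0.044924306683016134
boardtop [0.55572237 0.04452296 0.022     ] [ 0.51804848 -0.27159505  0.022     ] 0.3183550206668159 83.20373431554003
boardbot [0.45733375 0.05562752 0.022     ] [ 0.42017341 -0.26025079  0.022     ] 0.3180565908613716 83.29048841035736
rail 83.03784737369143 0.315409834291148
blue [ 0.48841233 -0.10259569  0.09      ] black [ 0.47256594 -0.2380321   0.09      ] 0.13636029446779954
side blue [ 0.4913768  -0.10412123  0.09      ] blk [ 0.47580144 -0.23774732  0.09      ]
side mouth [0.511033   0.04826185 0.037     ]
tray [0.48724417 0.31935537 0.022     ] [np.float64(0.13719737793119963), np.float64(0.16013753570878778), np.float64(0.13780168733274958), np.float64(0.15993383029742295)]
100.74966274691569
[[ 0.234  0.972 -0.001]
 [ 0.972 -0.234 -0.002]
 [-0.002 -0.    -1.   ]]
```

```bash
python3 -m crank '[[0,0,0,-1.12],[-3,2,0,0],[-3,2,0,0],[-3,2,0,0],[-3,2,0,0],[-3,2,0,0],[-3,2,0,0],[-3,2,0,0],[-3,2,0,0],[-3,2,0,0]]' 1
python3 -m crank '[[-3,2,0,0],[-3,2,0.5,0],[-3,2,0.5,0],[-3,2,0.5,0],[-3,2,0.5,0],[-3,2,0.5,0],[-3,2,0.5,0],[-3,2,0.5,0],[-3,2,0.5,0],[-3,2,0.5,0]]'
python3 -m crank '[[-3,1.5,0.5,0],[-3,1,0.5,0],[-2,0.5,0.5,0],[-1,0.5,0.5,0],[0,0,0,0],[0,0,0,0]]'
python3 - <<'E'
from h import *
grab('wrist','w1');grab('top','t1')
st=manip.state();q=st['tool_rot'];M=R.from_quat([q[1],q[2],q[3],q[0]]).as_matrix();print(M.round(3),st['tool_pos'],st['contact_force'])
E
```

```text
time: 0.98
tool_pos: [0.293, 0.3167, 0.231]
tool_rot: [0.0, 0.748, 0.664, -0.0]
contact_force: [2.3, 0.1, 0.0]
gripper_width: 1.002
time: 1.82
tool_pos: [0.4562, -0.0051, 0.1859]
tool_rot: [0.0, 0.748, 0.664, 0.0]
contact_force: [0.7, 0.5, -0.8]
gripper_width: 0.997
time: 2.32
tool_pos: [0.4797, -0.0963, 0.1657]
tool_rot: [-0.001, 0.748, 0.664, -0.0]
contact_force: [-0.3, 0.8, -0.3]
gripper_width: 0.996
[[ 0.117  0.993  0.   ]
 [ 0.993 -0.117  0.   ]
 [ 0.     0.    -1.   ]] [ 0.48000026 -0.09560706  0.1664109 ] [-0.49692718  0.14520615 -0.8499333 ]
```

View pics/w1.png

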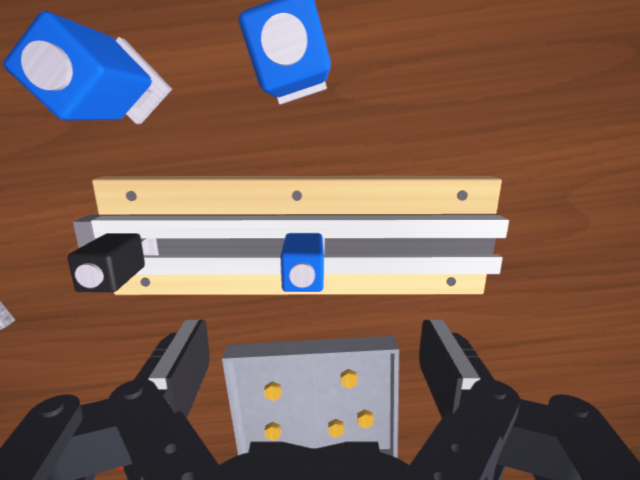

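The wrist view shows the rail horizontal, so the tool is aligned with the slot. The wanted blue dog's disc is at (302,275) and the slot mouth is at the right (~503,247).

Run:
```python
from h import *
w=load('w1')
print(onz(w,302,275,.09),onz(w,508,228,.037),onz(w,502,264,.037),onz(w,90,275,.09))
print('slot ctr',(onz(w,505,219,.037)+onz(w,500,273,.037))/2)
st=manip.state();q=st['tool_rot'];M=R.from_quat([q[1],q[2],q[3],q[0]]).as_matrix()
for b in [onz(w,302,275,.09),np.array([.4895,-.1033,.09])]: print(M.T@(b-st['tool_pos'])*100)
a,b=onz(w,95,219,.037),onz(w,505,219,.037);d=b-a;print(np.degrees(np.arctan2(d[1],d[0])))
```

```text
[ 0.4894645  -0.10430167  0.09      ] [0.49255763 0.05137488 0.037     ] [0.52179134 0.0481698  0.037     ] [ 0.47326054 -0.23829324  0.09      ]
slot ctr [0.50725366 0.04785999 0.037     ]
[-0.75616687  1.0414212   7.64078454]
[-0.65627225  1.03323478  7.64082794]
83.1201212029196
```

```bash
python3 -m crank '[[-0.7,1.03,0,0],[0,0,1.5,0],[0,0,1.5,0],[0,0,1.5,0],[0,0,1.5,0],[0,0,1.5,0],[0,0,1.5,0],[0,0,1.5,0],[0,0,1.5,0],[0,0,0,0]]'
python3 -m crank '[[0,0,0,0],[0,0,0,0],[0,0,0,0],[0,0,0,0],[0,0,0,0],[0,0,0,0],[0,0,0,0],[0,0,0,0]]' 0
python3 - <<'E'
from h import *
grab('wrist','w2');grab('side','s2');print(manip.state())
E
```

```text
time: 3.25
tool_pos: [0.4873, -0.1027, 0.0436]
tool_rot: [-0.002, 0.747, 0.665, -0.001]
contact_force: [-0.5, -0.2, 0.8]
gripper_width: 1.0
time: 3.92
tool_pos: [0.4904, -0.1053, 0.0475]
tool_rot: [0.001, 0.748, 0.664, 0.001]
contact_force: [-0.3, 1.0, 5.4]
gripper_width: 0.32
{'time': 4.0167, 'joint_pos': array([-3.60022422e-01, -5.14101647e-02,  2.04360380e+00,  2.24436699e-04,
        1.14749937e+00, -1.81221136e+00]), 'joint_vel': array([-0.0016637 ,  0.0009574 , -0.00197651, -0.00243183,  0.00023203,
       -0.00068384]), 'joint_efforts': array([-1.13538508e-01, -2.70485169e+01, -2.94231427e+01, -9.18316562e-02,
       -2.01797183e-01,  1.48699607e-02]), 'tool_pos': array([ 0.49037959, -0.1052488 ,  0.04753814]), 'tool_rot': array([7.92736859e-04, 7.47803391e-01, 6.63919555e-01, 5.33115260e-04]), 'contact_force': array([ 0.21632501, -0.62694602,  5.93693442]), 'ft_torque': array([ 0.14695357,  0.08589598, -0.01152199]), 'gripper_width': 0.3206685882593596}
```

View pics/w2.png

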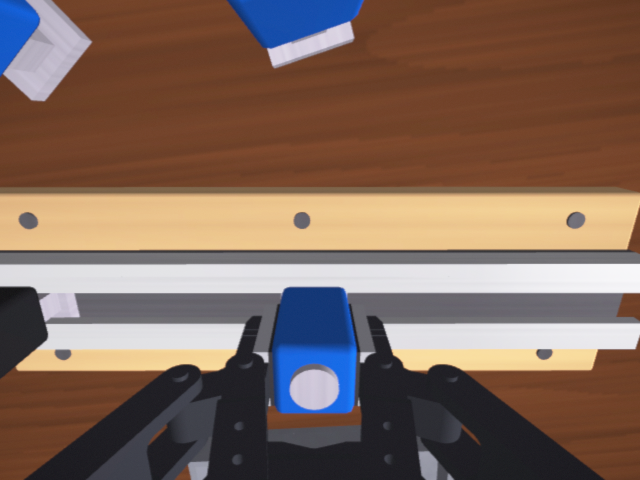

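View pics/s2.png

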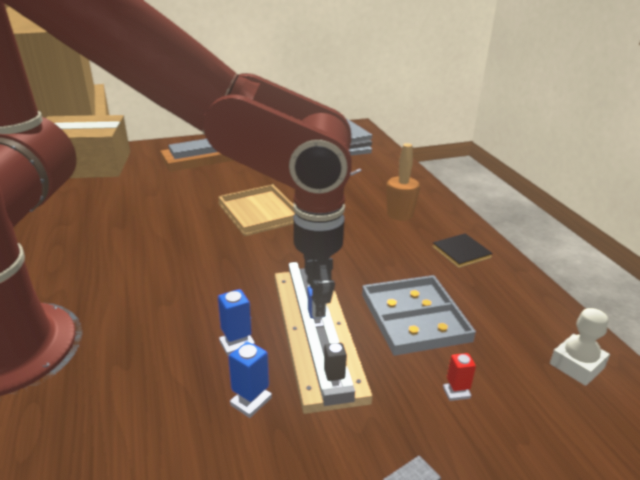

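```bash
python3 -m crank '[[0,0,-0.15,0],[0,0,0,0],[0,0,0,0]]'; python3 -m crank '[[0.5,0,0,0],[0.5,0,0,0],[0.5,0,0,0],[0.5,0,0,0],[0,0,0,0]]'
```

```text
time: 4.27
tool_pos: [0.4891, -0.1048, 0.0475]
tool_rot: [-0.0, 0.748, 0.664, -0.0]
contact_force: [-1.2, 0.1, 0.9]
gripper_width: 0.32
time: 4.68
tool_pos: [0.4918, -0.0838, 0.0476]
tool_rot: [-0.0, 0.747, 0.664, 0.0]
contact_force: [-0.1, 1.0, -0.8]
gripper_width: 0.321
```

```bash
python3 -m crank '[[1,0,0,0],[1,0,0,0],[1,0,0,0],[1,0,0,0],[1,0,0,0],[1,0,0,0],[0,0,0,0]]'
python3 - <<'E'
from h import *
grab('top','t3')
s=manip.state();p=s['tool_pos'];print(p,s['contact_force'])
for m in ([.507,.049],[.4895,-.1033]): 
  d=np.array([.119,.993]);v=p[:2]-m;print('along',v@d,'lat(tool y)',v@[.993,-.119])
E
```

```text
time: 5.27
tool_pos: [0.4988, -0.0234, 0.0476]
tool_rot: [-0.0, 0.747, 0.665, 0.0]
contact_force: [-0.1, -0.2, -1.9]
gripper_width: 0.322
[ 0.49881392 -0.024359    0.04760314] [ 0.43027664 -0.20145313 -1.90504206]
along -0.07381963384239852 lat(tool y) 0.0006009401702876498
along 0.07949676615760148 lat(tool y) -0.00014525982971233376
```

View pics/t3.png

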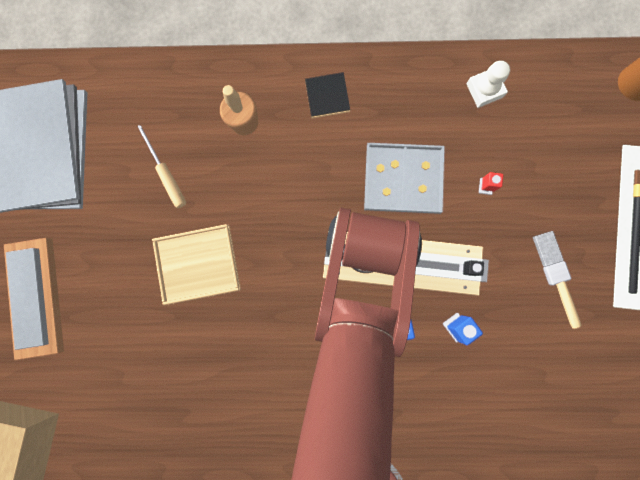

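The dog is sliding freely, the black dog is still at (475,268), and lateral drift is under 1 mm. There are 7.4 cm left to the mouth, so I'll go about 3.6 cm beyond it before lifting.

```bash
python3 -m crank '[[1,0,0,0],[1,0,0,0],[1,0,0,0],[1,0,0,0],[1,0,0,0],[1,0,0,0],[1,0,0,0],[1,0,0,0],[1,0,0,0],[0,0,0,0]]'; python3 -m crank '[[1,0,0,0],[1,0,0,0],[0,0,0,0],[0,0,0,0]]'
python3 - <<'E'
from h import *
grab('side','s4');grab('wrist','w4')
s=manip.state();p=s['tool_pos'];print(p,s['contact_force'])
v=p[:2]-[.507,.049];print('along',v@[.119,.993])
E
```

```text
time: 6.15
tool_pos: [0.5097, 0.0656, 0.0478]
tool_rot: [-0.0, 0.747, 0.665, 0.0]
contact_force: [0.6, -0.0, -2.0]
gripper_width: 0.317
time: 6.48
tool_pos: [0.5119, 0.0842, 0.0478]
tool_rot: [0.0, 0.747, 0.664, -0.0]
contact_force: [-0.3, -0.2, -2.6]
gripper_width: 0.316
[0.51188987 0.08363019 0.04776579] [-0.48744651 -0.17925367 -2.46351775]
along 0.03496967236319318
```

View pics/s4.png

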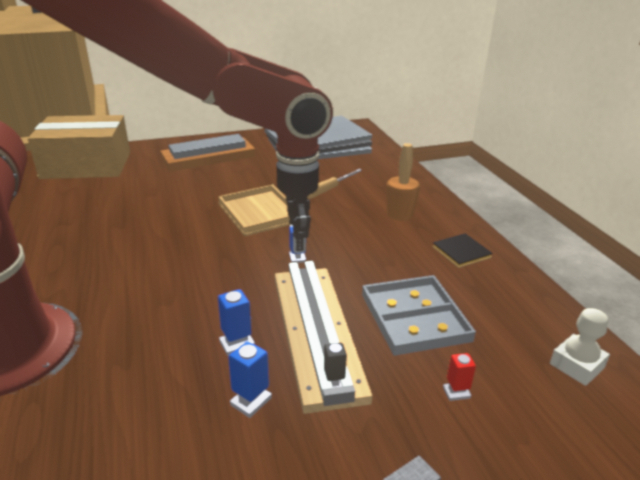

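View pics/w4.png

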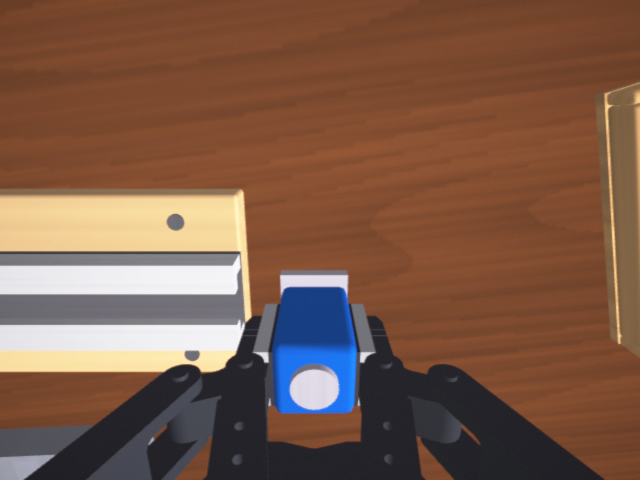

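The wrist view shows the dog held at (314,350) with its foot fully clear of the rail end (~245). Next is lifting it and carrying it to the tray.

```bash
python3 -m crank '[[0,0,-1,0],[0,0,-2,0],[0,0,-2,0],[0,0,-2,0],[2,-0.5,0,0],[2,-0.5,0,0],[2,-0.5,0,0],[2,-0.5,0,0],[2,-0.5,0,0],[2,-0.5,0,0]]'; python3 -m crank '[[2,-0.5,0,0],[2,-0.5,0,0],[2,-0.5,0,0],[2,-0.5,0,0],[2,-0.3,0,0],[1,0,0,0],[0,0,0,0],[0,0,0,0],[0,0,0,0]]'
python3 - <<'E'
from h import *
grab('side','s5');grab('wrist','w5')
s=manip.state();p=s['tool_pos'];print(p,s['contact_force'],s['tool_rot'])
E
```

```text
time: 7.42
tool_pos: [0.4964, 0.2071, 0.1188]
tool_rot: [0.0, 0.748, 0.664, 0.0]
contact_force: [-0.1, -0.3, -2.0]
gripper_width: 0.32
time: 8.17
tool_pos: [0.4867, 0.3174, 0.1179]
tool_rot: [0.0, 0.748, 0.664, -0.0]
contact_force: [0.3, 0.4, -2.2]
gripper_width: 0.319
[0.48666277 0.31730247 0.11776288] [-0.13559451  0.54294217 -2.65049614] [ 1.25114875e-04  7.48163003e-01  6.63514922e-01 -2.29334851e-04]
```

View pics/w5.png

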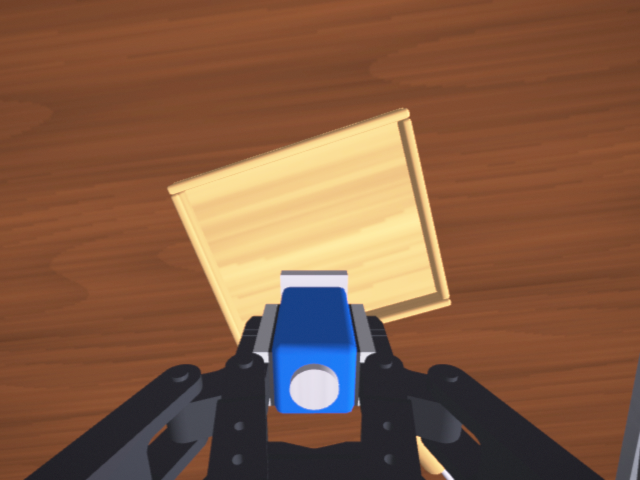

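View pics/s5.png

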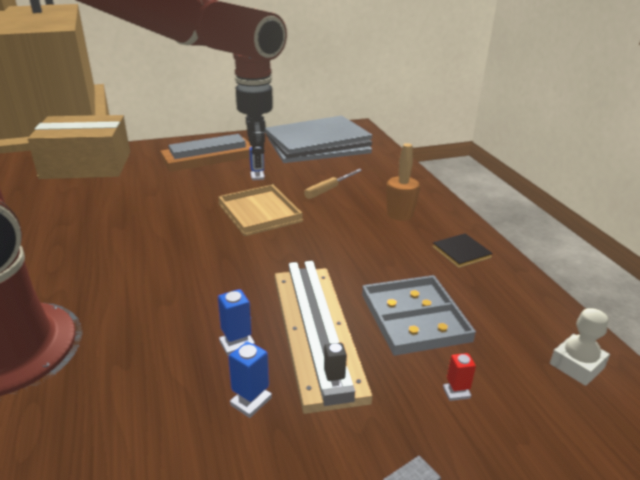

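```bash
python3 -m crank '[[0,0,1.5,0],[0,0,1.5,0],[0,0,1.5,0],[0,0,1.5,0],[0,0,1.3,0],[0,0,0.8,0],[0,0,0,0],[0,0,0,0]]'; python3 -m crank '[[0,0,0.2,0],[0,0,0,0],[0,0,0,0]]'; python3 -m crank '[[0,0,0.15,0],[0,0,0,0],[0,0,0,0]]'
```

```text
time: 8.93
tool_pos: [0.4864, 0.3181, 0.0366]
tool_rot: [-0.0, 0.748, 0.664, -0.0]
contact_force: [0.4, 0.3, -1.8]
gripper_width: 0.323
time: 9.18
tool_pos: [0.4871, 0.3187, 0.0357]
tool_rot: [0.0, 0.748, 0.664, 0.001]
contact_force: [0.9, 1.1, -1.4]
gripper_width: 0.314
time: 9.43
tool_pos: [0.4865, 0.3184, 0.0334]
tool_rot: [0.0, 0.748, 0.664, 0.0]
contact_force: [0.7, -0.4, -1.5]
gripper_width: 0.317
```

```bash
python3 -m crank '[[0,0,0.15,0],[0,0,0,0],[0,0,0,0]]'; python3 -m crank '[[0,0,0.1,0],[0,0,0,0],[0,0,0,0]]'
```

```text
time: 9.68
tool_pos: [0.4864, 0.3184, 0.0317]
tool_rot: [-0.0, 0.748, 0.664, -0.0]
contact_force: [0.5, -0.3, -1.7]
gripper_width: 0.318
time: 9.93
tool_pos: [0.4866, 0.3185, 0.0316]
tool_rot: [0.0, 0.748, 0.664, -0.0]
contact_force: [-3.9, -1.4, 5.0]
gripper_width: 0.319
```

Contact: the force changed from -1.7 to +5 N at the expected height. I'll release and lift.

```bash
python3 -m crank '[[0,0,0,0],[0,0,0,0],[0,0,0,0],[0,0,0,0],[0,0,0,0],[0,0,0,0],[0,0,0,0]]' 0.8; python3 -m crank '[[0,0,-0.5,0],[0,0,-1,0],[0,0,-2,0],[0,0,-2,0],[0,0,-2,0],[0,0,-2,0],[0,0,-2,0],[0,0,-2,0],[0,0,0,0],[0,0,0,0]]';python3 - <<'E'
from h import *
grab('side','s6');grab('wrist','w6')
s=manip.state();print(s['contact_force'],s['time'])
E
```

```text
time: 10.52
tool_pos: [0.4865, 0.3184, 0.0308]
tool_rot: [-0.0, 0.748, 0.664, 0.0]
contact_force: [0.7, -0.1, 0.3]
gripper_width: 0.799
time: 11.35
tool_pos: [0.4875, 0.319, 0.1682]
tool_rot: [0.001, 0.748, 0.664, 0.002]
contact_force: [-0.1, 0.4, -0.2]
gripper_width: 0.802
[-0.15862756  0.31488318 -1.361774  ] 11.45
```

View pics/w6.png

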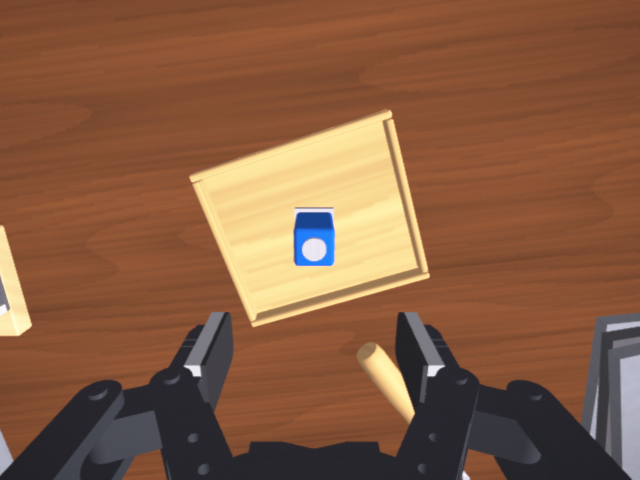

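View pics/s6.png

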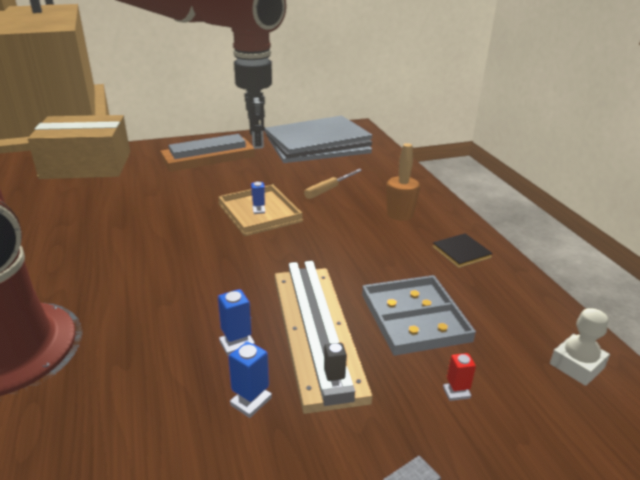

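The dog stands upright near the middle of the tray (side view, 258,197), the gripper is clear of it, and the black dog is unmoved at (335,361).

```bash
python3 -c "
from plant import manip; print(manip.job_done())"
```

```text
the job is handed in; nothing more can be done
None
```

I gripped the small blue dog in the slot, slid it about 19 cm along and roughly 35 mm past the open end. I then lifted it and set it down in the pale tray, opened the gripper, pulled back and handed the job in at about 11.5 s.

**Last checks:** the final wrist and side pictures show the dog standing upright near the tray's centre with the gripper about 8 cm above it. The black dog is at the same place in the slot, and the two larger blue dogs and the red one have not moved.

**Forces and disagreements:** the highest wrist force I read was about 6.5 N, although I only read it at the end of each move. The camera views agreed to within about 5 mm; the largest gap was in the x of the slot mouth. No check failed, and handing in gave no verdict.

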